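# Put the sanding board away on edge in the goldsmith's rack

## Robot

A 7-joint arm with a two-finger parallel gripper is mounted at the origin on the work surface. World frame = base frame: x ahead of the robot, y to its left, z up, the work surface at z = 0. Lengths are in m, angles in rad, forces in N, time in s.
With the tool pointing down it reaches from about 0.425 to 0.875 m from the base axis. Payload 4.7 kg.
Tool frame: the origin (TCP) lies at the very end of the fingers, on their centre line; the grasp point (between the pads) lies 19 mm behind it; z points along the fingers, y is the line along which they close (so a half turn about z gives the same grasp; the last joint's range is limited). The gripper opens to 87 mm and grips with 3 to 60 N. Pads are 19 mm wide; open, the fingers measure 117 mm over their backs; the gripper's body (75 mm by 190 mm) begins 51 mm behind the grasp point.
Start: joints at [1.114, 0.321, -0.07, 1.45, 0.023, 1.371, -0.057], TCP at [0.295, -0.579, 0.223] pointing down, gripper open.
Joint ranges: [-2.86, 2.86], [-0.3, 2.09], [-1.38, 1.24], [0.06, 2.45], [-1.56, 4.7], [0.09, 2.05], [-2.69, 2.69]. Speed limits (rad/s): [2.57, 2.57, 3.14, 3.14, 3.14, 3.14, 3.14].

## Interface

Orientations are given as a rotation vector (axis times angle).
In Python, from bench import ctrl, vision gives the robot as it stands.
- The arm moves only by the tool jog_arm, never from a script. Its argument "increments" is a list of rows, each an object of numbers: "tx", "ty", "tz": the shift along the tool's x, y, z in mm; "wx", "wy", "wz": the turn, a rotation vector about the tool's x, y, z in rad; "gripper": the opening, from 0 (shut) to 1 (fully open). In form: [{"tx": .., "ty": .., "tz": .., "wx": .., "wy": .., "wz": .., "gripper": ..}, ...]. A call has exactly 5 rows; each row is the pose to reach, as a shift and turn from the pose commanded when the call began, along the tool's axes at that moment; what a row does not reach only later rows make up. A row lasts 1/12 s, in which the tool goes at most 41.7 mm and 7.16 degrees, less where a joint would pass 70% of its speed; a pose out of reach is approached as far as the arm can. A call with a gripper value outside its range is refused whole. The fingers move at their own pace and stop on an object; "grip_force" is the grip in N (left out, the last holds). Time passes only in rows, so rows that repeat a pose let the fingers close, or fill a call up. It gives the time, the measured TCP pose, the force, the opening and the grip force at its end, in the units of the state.
- ctrl.get_state(): the state, without advancing time (a new reading comes with each control period).
- vision.get_image(name): name is "scene" or "top" or "wrist"; returns a dict with "color" (384x512x3 uint8, blue, green, red), "fx", "fy", "cx", "cy" (pixels), "k1" (the pictures are not rectified: a ray, as slopes to the right and down, at radius r is drawn at 1 + k1 r^2 times it, then the intrinsics apply), "extrinsics" (4x4, takes a point from world to camera coordinates). Camera axes: x right, y down, z forward; pixel columns grow to the right and rows downward; lengths in m; the calibration is good to about 2 mm. A picture is of the moment at which its call begins. There is no depth.
- ctrl.close_job(): hands the job in; it is judged then, once.
Trained networks look in the newest picture that a camera, given by its name, has taken for a name from the list of things; names that differ only in an ending like _2 or _b are one class to them, and where a whole thing is asked for, a point or a joint stands for the part that bears it (a point fixed in the world has none). Each returns a list of dicts, best first, with "conf" (0 to 1); they miss things now and then, are a little off and sometimes report something else, mostly with a low value. They report only what shows in the picture. A call takes as long as a camera call. They do not tell look-alikes from the thing itself.
- vision.spot_in(camera, thing): "bbox" ([left, top, right, bottom] in pixels, round what is visible of it).
The state is a dict: "time": time; "joint_positions": joint angles; "qd": joint speeds; "joint_torque": joint torques, N m; "position": TCP position; "tool_rot": TCP orientation; "ft_force": force on the tool from outside, world axes, zero at the start; "torque": the same for the moment, N m; "grip_width": opening from 0.0 (shut) to 1.0 (fully open); "grip_force": force on a finger pad.
Only numpy, scipy, OpenCV 4.12 (cv2) and the standard library are available. Lean on these libraries where they do the work, as an engineer would, in place of code of your own. Each camera call takes 0.05 s, during which the arm holds its last target. There are 200 camera calls.

## Task

The red sanding board has been left leaning towards the robot on the two rest arms at the front of the wooden rack. Put it away: stand it up on its long edge in the rack's front slot, fully down, and slid along the slot until its end is up against the dark end stop. Leave the blue and grey boards and everything else on the bench where they are.

Things in the scene. Friction and masses are not known exactly. Their poses are not given: they have to be found in the camera images.
- red_board: Loose plywood board, red faces, 10 thick (x) x 150 long (y) x 90 high (z) mm, 150 g. Origin: middle of its lower long edge. Starts leaning: its z 50 deg from vertical towards rack -x, lower edge dipping in the front slot, underside on the rest arms, upper edge overhanging them 28 mm, underside there 82 mm above bench. Starts 25-50 mm short of the end stop, sticking out of the slot's open end.
- rack: Fixed pale-wood rack, yaw within 0.3. Origin on the bench under the front slot; x away from the robot across the slots, y along them. 3 slots 15 mm wide, floors 8 mm up, centred at x = 0 (front), 38, 76 mm. Walls from y = -68 to +80 mm; front wall 8 thick, top 30 mm up; the other walls 55 mm high. -y end open. A board in a slot stands by itself, leaning up to 15 deg.
- slot_home (a point): Point on the front slot's floor (rack x 0, y +5, z 8 mm): the red board's origin comes here when it stands home; its free end is then at rack y = -70 mm, 2 mm proud of the walls at the open end.
- stop (a point): Middle of the dark end stop's face in line with the front slot (rack x 0, y +80, z 40 mm). The stop is dark wood, 12 mm thick, 70 mm high, and closes the +y end of all slots.
- rests (a point): Midway between the upper ends of the two rest arms (rack x -49, y -24, z 64 mm). The arms, 12 mm wide, at rack y = -62 and +14 mm, slope up at 40 deg from the front wall to here; between and above them the way is free.
- blue_board: Same board with blue faces, standing home in the middle slot, loose; origin centre of its lower edge face, its top 98 mm above the bench. To be left alone.
- grey_board: Same board with grey faces, standing home in the rear slot, loose; origin as the others. To be left alone.
- charcoal: Black soldering block 75 x 130 x 35 mm, loose bystander left of the rack (+y); origin centre of underside.
- pot: Black plastic cup, 52 mm across, 50 mm high, loose bystander at the right (-y); origin centre of underside.
- handle: Turned dark wooden graver handle standing on end, 48 mm across, 62 mm high, loose bystander at the left (+y); origin centre of underside.
- jar: Amber jar, 56 mm across, 75 mm high, loose bystander at the right (-y); origin centre of underside.
- bench_block: Steel block 70 x 70 x 20 mm, loose bystander at the right (-y); origin centre of underside.
- hammer: Small hammer, 220 mm long, lying at the left (+y) of the rack, loose bystander; origin on its underside.
There are look-alikes about, which are no part of the job. Of the things that look like the red_board, the middle-sized one is meant.

How it is judged:
By the outcome, as a careful person would: the job done as asked, in the order asked, and still so for the second after the job is handed in, with the robot touching nothing.
It also fails if it takes over 45 s, if anything falls off the work surface, if the arm or the gripper's body presses on something with over 40 N, if the wrist force passes 120 N, or if a joint passes its speed limit or range.

## Working session

There is one attempt and no reset: what is moved stays moved. The work goes in short steps, Python scripts to look and compute and a tool call to move; the robot and the scene stay as the last step left them, time stands still between calls to the robot, and variables do not carry over. Pictures are saved under pics/ and viewed, at most 10 in all, crops included, and the job is handed in when it is done.

Besides the shell and the picture viewer there is one more tool, called after "Request:" by a JSON object that holds its "api" and its "payload". jog_arm: Moves the arm, as the interface text tells. Its arguments: {"type":"object","properties":{"increments":{"type":"array"},"grip_force":{"type":"number"}},"required":["increments"]}

```bash
mkdir -p pics; cat > h.py <<'E'
import numpy as np, cv2
from bench import ctrl, vision
from scipy.spatial.transform import Rotation as R
def und(im,uv):
    x=(uv[0]-im['cx'])/im['fx']; y=(uv[1]-im['cy'])/im['fy']
    rd=np.hypot(x,y); r=rd
    for _ in range(20): r=rd/(1+im['k1']*r*r)
    s=r/rd if rd>0 else 1
    return np.array([x*s,y*s,1])
def ray(im,uv):
    E=np.array(im['extrinsics']); Rm=E[:3,:3]; t=E[:3,3]
    return -Rm.T@t, Rm.T@und(im,uv)
def onz(im,uv,z):
    o,d=ray(im,uv); return o+d*(z-o[2])/d[2]
def proj(im,p):
    E=np.array(im['extrinsics']); c=E[:3,:3]@np.asarray(p)+E[:3,3]
    a=c[:2]/c[2]; a=a*(1+im['k1']*(a@a)); return np.array([a[0]*im['fx']+im['cx'],a[1]*im['fy']+im['cy']])
E
python3 - <<'E'
from h import *
a=vision.get_image('scene');b=vision.get_image('top')
cv2.imwrite('pics/scene.png',cv2.resize(a['color'],(800,600))); cv2.imwrite('pics/top.png',cv2.resize(b['color'],(800,600)))
for im in(a,b): print(im['fx'],im['k1'],ray(im,(256,192)))
for c in('scene','top'):
  for n in ('red_board','rack','blue_board'): print(c,n,[(np.round(d['bbox']),round(d['conf'],2)) for d in vision.spot_in(c,n)])
s=ctrl.get_state();print(s['position'],s['tool_rot'],s['time'],s['grip_width'])
E
```

```text
456.958752840626 0.01845122695066355 (array([ 1.05720327, -0.32416361,  1.134608  ]), array([-0.46547225,  0.27808612, -0.84025102]))
455.231168704313 -0.09587445211993832 (array([ 0.16428477, -0.01009259,  1.58683343]), array([ 2.03437069e-01, -1.34142073e-04, -9.79299060e-01]))
scene red_board [(array([120., 180., 208., 221.]), 0.97), (array([174., 275., 210., 322.]), 0.77), (array([205., 213., 268., 267.]), 0.76)]
scene rack [(array([232., 220., 300., 293.]), 0.67)]
scene blue_board []
top red_board [(array([266., 210., 336., 276.]), 0.86), (array([256., 161., 301., 183.]), 0.8)]
top rack [(array([245., 136., 291., 169.]), 0.84), (array([102., 194., 140., 231.]), 0.61)]
top blue_board [(array([252., 144., 293., 157.]), 0.55), (array([100., 195., 140., 233.]), 0.41)]
[ 0.29480694 -0.5792296   0.22240678] [-3.05475348e+00 -7.32713475e-01  1.32672110e-04] 0.4 0.9983641433855505
```

View pics/scene.png

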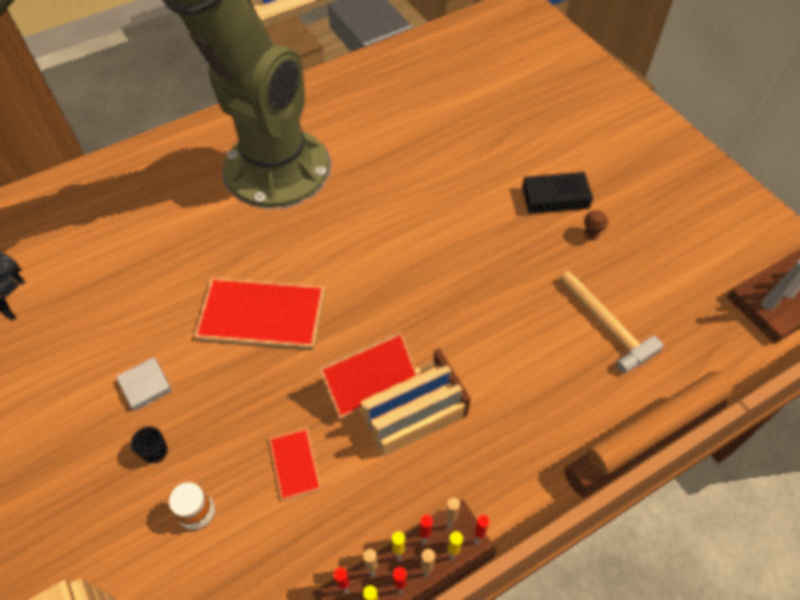

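View pics/top.png

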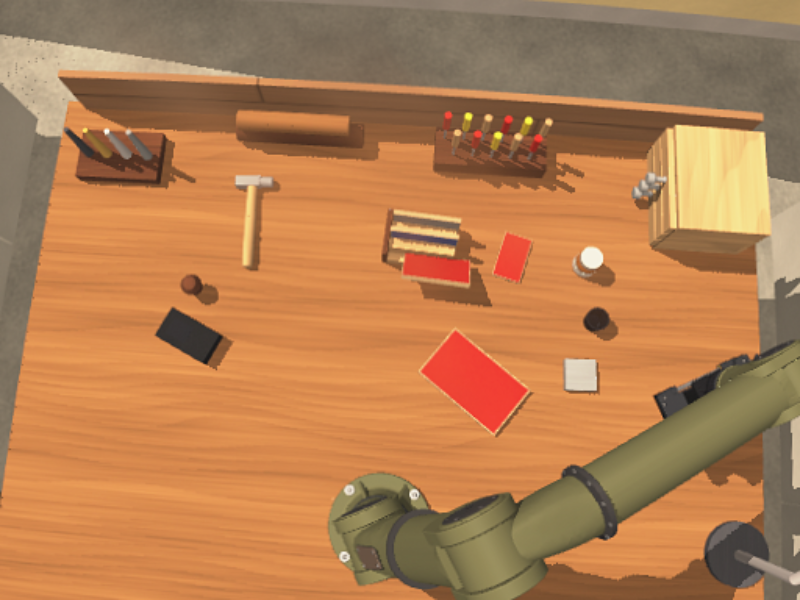

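Three red boards appear in the 800x600 scene picture: a large one flat at (260,312), a small one flat at (294,463), and one leaning on the rack at (368,375). The leaning one is the middle-sized one and matches the description. I'll confirm it in one crop and use that crop to measure the rack corners.

```bash
python3 - <<'E'
from h import *
a=vision.get_image('scene')['color'][205:300,195:310];b=vision.get_image('top')['color'][125:190,235:310]
A=cv2.resize(a,None,fx=5,fy=5,interpolation=cv2.INTER_CUBIC)[:, :]  # 575x475
cv2.imwrite('pics/cA.png',cv2.resize(a,None,fx=6,fy=6,interpolation=cv2.INTER_CUBIC))
cv2.imwrite('pics/cB.png',cv2.resize(b,None,fx=9,fy=9,interpolation=cv2.INTER_CUBIC))
E
```

```text
(no output)
```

View pics/cA.png

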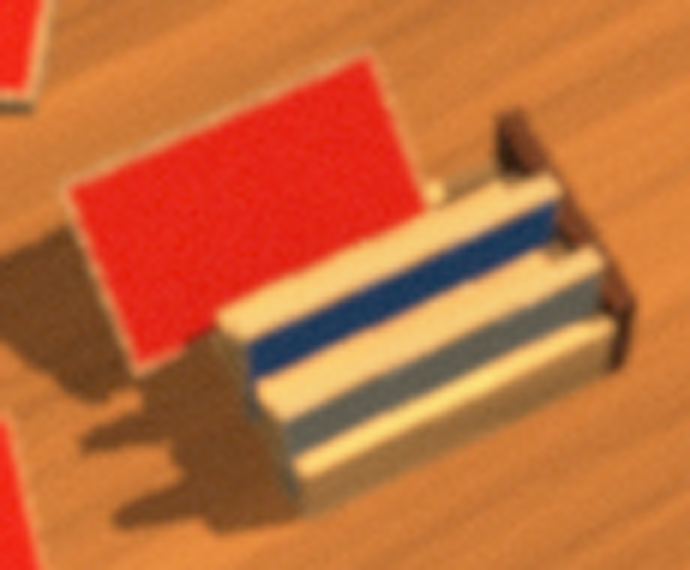

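View pics/cB.png

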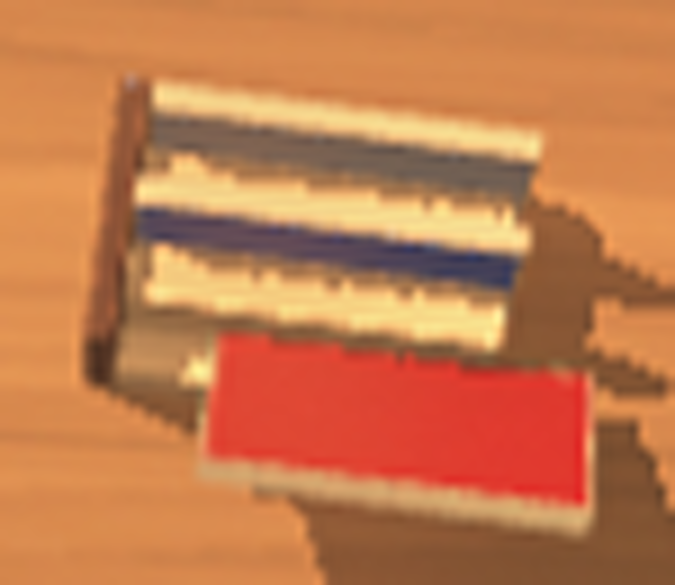

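The crop confirms it: the red board leaning on the rack's rest arms is the middle-sized one. It sticks out of the open end, with about 35 mm left to the stop. I'll fit the rack pose from the corners.

```bash
cat > fit.py <<'E'
from h import *
from scipy.optimize import least_squares
a=vision.get_image('scene');b=vision.get_image('top')
S=[((70,190),(-64,'-',89.7)),((370,57),(-64,'+',89.7)),((137,370),(4.9,'-',31.8)),
((220,313),(7.5,-68,55)),((248,343),(30.5,-68,55)),((260,385),(45.5,-68,55)),((288,418),(68.5,-68,55)),((295,462),(83.5,-68,55)),((303,485),(91.5,-68,55)),((613,322),(91.5,80,55)),((602,250),(68.5,80,55))]
T=[((207,458),(-64,'+',89.7)),((585,503),(-64,'-',89.7)),((592,372),(4.9,'-',31.8)),
((540,133),(91.5,-68,55)),((534,160),(83.5,-68,55)),((527,207),(68.5,-68,55)),((525,250),(45.5,-68,55)),((508,305),(30.5,-68,55)),((500,350),(7.5,-68,55)),((152,80),(91.5,80,55))]
def res(p):
    x,y,w,s=p; out=[]
    for im,L,o,k in((a,S,(195,205),6),(b,T,(235,125),9)):
        for uv,q in L:
            q=np.array([q[0],s+75 if q[1]=='+' else s-75 if q[1]=='-' else q[1],q[2]])/1000
            P=R.from_euler('z',w).apply(q)+[x,y,0]
            out+=list(proj(im,P)-((np.array(uv)+.5)/k-.5+o))
    return np.array(out)
r=least_squares(res,[.6,-.1,0,-30],loss='soft_l1',x_scale=[.1,.1,.1,10])
print(r.x); print(np.round(res(r.x).reshape(-1,2),1).tolist())
E
python3 fit.py
```

```text
[  0.59268933  -0.05541383  -0.0669205  -32.37899178]
[[-1.5, -1.6], [0.4, -2.6], [0.2, -0.4], [-0.0, -0.2], [-0.8, 2.1], [-0.2, -0.0], [-0.9, 2.1], [0.6, -0.2], [0.7, -1.4], [0.6, 0.7], [-2.0, 5.4], [-1.0, 0.2], [1.0, 1.0], [0.6, 0.5], [-1.3, 0.4], [-0.9, -0.5], [-0.6, -1.7], [-1.1, -0.2], [0.3, -2.3], [0.4, -1.0], [0.2, 0.9]]
```

```bash
python3 - <<'E'
s=open('fit.py').read()
i=s.index('S=[');j=s.index('def res')
new='''S=[((70,190),(-64,'-',89.7)),((370,57),(-64,'+',89.7)),((137,370),(4.9,'-',31.8)),
((220,313),(33,-70,98)),((246,343),(43,-70,98)),((288,418),(81,-70,98)),((295,462),(83.5,-68,55)),((303,485),(91.5,-68,55)),((613,322),(91.5,80,55)),((306,515),(91.5,-68,0))]
T=[((207,458),(-64,'+',89.7)),((585,503),(-64,'-',89.7)),((592,372),(4.9,'-',31.8)),((218,335),(4.9,'+',31.8)),
((508,305),(30.5,-68,55)),((500,350),(7.5,-68,55)),((525,250),(33,-70,98)),((540,133),(81,-70,98)),((534,160),(71,-70,98)),((140,207),(33,80,98)),((152,82),(81,80,98))]
'''
open('fit.py','w').write(s[:i]+new+s[j:])
E
python3 fit.py
```

```text
[  0.5913893   -0.05684962  -0.05787301 -30.48126084]
[[-1.6, -1.7], [0.0, -3.1], [0.3, -0.5], [2.3, 1.2], [-0.2, -0.5], [-0.2, -0.2], [0.2, -0.3], [0.4, -1.5], [-0.0, 0.2], [0.3, 1.5], [-1.0, 0.7], [1.1, 1.1], [0.5, 0.5], [-0.1, -0.5], [0.6, -2.1], [0.8, -0.8], [0.5, -0.1], [0.3, -0.4], [0.7, -0.7], [-0.4, -0.6], [0.0, 0.0]]
```

```bash
cat >> h.py <<'E'
RK=dict(x=.5914,y=-.0568,w=-.058)
def Rt(tilt,w): # tool y = rack x when down; tilt deg outward
    R0=np.array([[0,1,0],[1,0,0],[0,0,-1]]).T
    return R.from_euler('z',w)*R.from_euler('y',-tilt,degrees=True)*R.from_matrix(R0)
def goal(x,y,z,tilt,dw=0):
    w=RK['w']; p=R.from_euler('z',w).apply(np.array([x,y,z])/1000)+[RK['x'],RK['y'],0]
    return p,Rt(tilt,w+dw)
def rel(x,y,z,tilt,s=None):
    s=s or ctrl.get_state(); p,Rg=goal(x,y,z,tilt); Rc=R.from_rotvec(s['tool_rot'])
    print('world',np.round(p,3),'t',np.round(Rc.inv().apply(p-np.array(s['position']))*1000,1),'w',np.round((Rc.inv()*Rg).as_rotvec(),3))
def where():
    s=ctrl.get_state(); Ri=R.from_euler('z',RK['w']).inv()
    p=Ri.apply(np.array(s['position'])-[RK['x'],RK['y'],0])*1000
    M=(Ri*R.from_rotvec(s['tool_rot'])).as_matrix()
    print('rack',np.round(p,1),'z',np.round(M[:,2],3),'y',np.round(M[:,1],3),'F',np.round(s['ft_force'],1),'g',round(s['grip_width'],3),round(s['grip_force'],1),'t',s['time'],'q',np.round(s['joint_positions'],2))
E
python3 - <<'E'
from h import *
print(Rt(50,0).as_matrix().round(2))
where(); rel(-130,-30,200,0)
E
```

```text
[[ 0.    0.64  0.77]
 [ 1.    0.    0.  ]
 [ 0.    0.77 -0.64]]
rack [-265.8 -538.8  222.6] z [ 0. -0. -1.] y [ 0.505 -0.863  0.   ] F [-0.3 -1.2 -0.3] g 1.004 0.0 t 0.7 q [ 1.11  0.32 -0.07  1.45  0.02  1.37 -0.06]
world [ 0.46  -0.079  0.2  ] t [ 374.  -370.8   22.6] w [ 0.     0.    -1.042]
```

Request:
{"api": "jog_arm", "payload": {"increments": [{"tx": 374,"ty": -371,"tz": 0,"wz": -1.042,"gripper": 0.5},{"tx": 374,"ty": -371,"tz": 0,"wz": -1.042,"gripper": 0.5},{"tx": 374,"ty": -371,"tz": 0,"wz": -1.042,"gripper": 0.5},{"tx": 374,"ty": -371,"tz": 0,"wz": -1.042,"gripper": 0.5},{"tx": 374,"ty": -371,"tz": 0,"wz": -1.042,"gripper": 0.5}]}}

```text
validation failed for argument at $.in...
```

```bash
python3 -c "
from h import *
where(); rel(-130,-30,200,0)"
```

```text
rack [-265.8 -538.8  222.6] z [ 0. -0. -1.] y [ 0.505 -0.863  0.   ] F [-0.3 -1.2 -0.3] g 1.004 0.0 t 0.7 q [ 1.11  0.32 -0.07  1.45  0.02  1.37 -0.06]
world [ 0.46  -0.079  0.2  ] t [ 374.  -370.8   22.6] w [ 0.     0.    -1.042]
```

Request:
{"api": "jog_arm", "payload": {"increments": [{"tx": 30,"ty": -28,"tz": 0,"wx": 0,"wy": 0,"wz": -0.1,"gripper": 0.5},{"tx": 60,"ty": -56,"tz": 0,"wx": 0,"wy": 0,"wz": -0.2,"gripper": 0.5},{"tx": 90,"ty": -84,"tz": 0,"wx": 0,"wy": 0,"wz": -0.3,"gripper": 0.5},{"tx": 120,"ty": -112,"tz": 0,"wx": 0,"wy": 0,"wz": -0.4,"gripper": 0.5},{"tx": 150,"ty": -140,"tz": 0,"wx": 0,"wy": 0,"wz": -0.5,"gripper": 0.5}]}}

```text
time: 1.12
position: [0.3654, -0.3847, 0.2227]
tool_rot: [2.775, 1.472, -0.0]
ft_force: [0.5, -0.4, -0.3]
grip_width: 0.708
grip_force: 0.0
```

```bash
python3 -c "
from h import *
where(); rel(-130,-30,200,0)"
```

```text
rack [-206.6 -340.4  222.7] z [ 0.    -0.001 -1.   ] y [ 0.859 -0.512  0.   ] F [ 0.5 -0.4 -0.3] g 0.708 0.0 t 1.1167 q [ 0.99  0.08 -0.24  1.74  0.02  1.33  0.15]
world [ 0.46  -0.079  0.2  ] t [305.9 -93.1  22.5] w [ 0.     0.    -0.537]
```

Request:
{"api": "jog_arm", "payload": {"increments": [{"tx": 306,"ty": -93,"tz": 0,"wx": 0,"wy": 0,"wz": -0.537,"gripper": 0.5},{"tx": 306,"ty": -93,"tz": 0,"wx": 0,"wy": 0,"wz": -0.537,"gripper": 0.5},{"tx": 306,"ty": -93,"tz": 0,"wx": 0,"wy": 0,"wz": -0.537,"gripper": 0.5},{"tx": 306,"ty": -93,"tz": 0,"wx": 0,"wy": 0,"wz": -0.537,"gripper": 0.5},{"tx": 306,"ty": -93,"tz": 0,"wx": 0,"wy": 0,"wz": -0.537,"gripper": 0.5}]}}

```text
time: 1.53
position: [0.4277, -0.1859, 0.2229]
tool_rot: [2.284, 2.156, -0.0]
ft_force: [1.2, 0.8, 0.1]
grip_width: 0.508
grip_force: 0.0
```

```bash
python3 -c "
from h import *
where(); rel(-130,-30,170,30)"
```

```text
rack [-155.9 -138.4  222.9] z [ 0.001 -0.001 -1.   ] y [1.    0.    0.001] F [1.2 0.8 0.1] g 0.508 0.0 t 1.5333 q [ 0.81 -0.06 -0.43  1.87 -0.03  1.32  0.32]
world [ 0.46  -0.079  0.17 ] t [108.4  25.9  52.8] w [-0.523  0.001  0.001]
```

Request:
{"api": "jog_arm", "payload": {"increments": [{"tx": 108,"ty": 26,"tz": 33,"wx": -0.523,"wy": 0,"wz": 0,"gripper": 0.5},{"tx": 108,"ty": 26,"tz": 33,"wx": -0.523,"wy": 0,"wz": 0,"gripper": 0.5},{"tx": 108,"ty": 26,"tz": 33,"wx": -0.523,"wy": 0,"wz": 0,"gripper": 0.5},{"tx": 108,"ty": 26,"tz": 33,"wx": -0.523,"wy": 0,"wz": 0,"gripper": 0.5},{"tx": 108,"ty": 26,"tz": 33,"wx": -0.523,"wy": 0,"wz": 0,"gripper": 0.5}]}}

```text
time: 1.95
position: [0.4691, -0.0959, 0.1833]
tool_rot: [2.08, 1.945, 0.352]
ft_force: [0.8, -0.2, 0.2]
grip_width: 0.502
grip_force: 0.0
```

```bash
python3 -c "
from h import *
where(); rel(-112,-30,123,50)
im=vision.get_image('wrist'); cv2.imwrite('pics/w1.png',cv2.resize(im['color'],(800,600)))
np.savez('w1.npz',**im)
print(vision.spot_in('wrist','red_board'))"
```

```text
rack [-119.8  -46.1  183.3] z [ 0.358 -0.011 -0.934] y [ 0.934 -0.007  0.358] F [ 0.8 -0.2  0.2] g 0.502 0.0 t 1.95 q [ 0.31 -0.29 -0.12  2.2  -0.09  0.87  0.17]
world [ 0.478 -0.08   0.123] t [ 16.6 -14.4  58.9] w [-0.506  0.012 -0.004]
[{'bbox': [270.2, 97.6, 311.6, 235.7], 'conf': 0.92}, {'bbox': [273.7, 240.7, 331.5, 281.0], 'conf': 0.82}, {'bbox': [41.9, 158.2, 186.2, 312.4], 'conf': 0.73}]
```

View pics/w1.png

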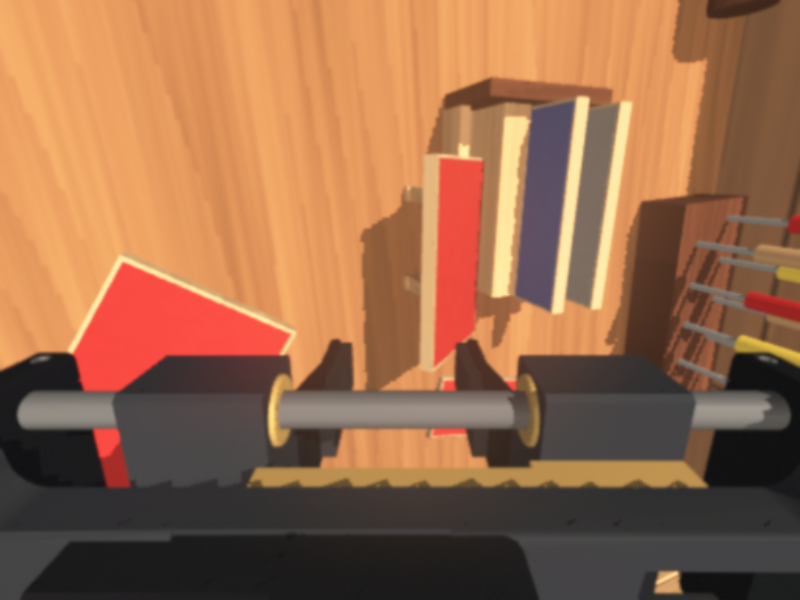

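```bash
cat > fit2.py <<'E'
from h import *
from scipy.optimize import least_squares
im=dict(np.load('w1.npz'))
W=[((425,155),(-70.4,'+',82)),((440,157),(-64,'+',89.7)),((421,370),(-70.4,'-',82)),((436,362),(-64,'-',89.7)),((483,159),(4.9,'+',31.8)),((503,117),(7.5,80,55)),((492,295),(7.5,-68,55)),((527,117),(30.5,80,55))]
def res(p):
    x,y,w,s=p; out=[]
    for uv,q in W:
        q=np.array([q[0],s+75 if q[1]=='+' else s-75 if q[1]=='-' else q[1],q[2]])/1000
        out+=list(proj(im,R.from_euler('z',w).apply(q)+[x,y,0])-((np.array(uv)+.5)*.64-.5))
    return np.array(out)
r=least_squares(res,[.591,-.057,-.058,-30],loss='soft_l1',x_scale=[.1,.1,.1,10])
print(r.x); print(np.round(res(r.x).reshape(-1,2),1).tolist()); print(np.round(res([.5914,-.0568,-.058,-30.5]).reshape(-1,2),1).tolist())
E
python3 fit2.py
```

```text
[  0.59347599  -0.0664429   -0.05374188 -23.24918738]
[[-1.7, 0.3], [-2.0, -1.3], [0.6, 0.5], [-1.1, 7.5], [0.5, -0.8], [1.6, -0.7], [1.7, 8.2], [3.0, -0.0]]
[[-3.9, -2.5], [-4.3, -4.1], [-1.9, -1.1], [-3.6, 6.0], [-1.1, -2.7], [0.5, -9.9], [0.2, 1.5], [2.0, -8.9]]
```

In the wrist view, the board's upper edge runs from (425,155) to (421,370) and agrees with the fit to 2 mm. The fit stays as it is. Next is the tilted pregrasp.

Request:
{"api": "jog_arm", "payload": {"increments": [{"tx": 17,"ty": -5,"tz": 50,"wx": -0.1,"wy": 0.012,"wz": 0,"gripper": 0.5},{"tx": 17,"ty": -10,"tz": 60,"wx": -0.2,"wy": 0.012,"wz": 0,"gripper": 0.5},{"tx": 17,"ty": -14,"tz": 60,"wx": -0.3,"wy": 0.012,"wz": 0,"gripper": 0.5},{"tx": 17,"ty": -14,"tz": 60,"wx": -0.4,"wy": 0.012,"wz": 0,"gripper": 0.5},{"tx": 17,"ty": -14,"tz": 60,"wx": -0.5,"wy": 0.012,"wz": 0,"gripper": 0.5}]}}

```text
time: 2.47
position: [0.5143, -0.0867, 0.1255]
tool_rot: [1.869, 1.774, 0.664]
ft_force: [0.8, 1.6, 1.0]
grip_width: 0.503
grip_force: 0.0
```

```bash
sed -i "s/RK=dict(x=.5914/RK=dict(x=.592/" h.py; python3 -c "
from h import *
where(); rel(-96,-30,110,50)"
```

```text
rack [-75.8 -34.3 125.5] z [ 0.639  0.026 -0.769] y [ 0.769 -0.004  0.639] F [0.8 1.6 1. ] g 0.503 0.0 t 2.4667 q [ 0.72 -0.3  -0.46  2.44 -0.79  0.38  0.83]
world [ 0.494 -0.081  0.11 ] t [  4.3 -25.4  -0.9] w [-0.18  -0.026 -0.006]
```

```bash
python3 -c "
from h import *
rel(-72,-30,99,42); rel(-42,-30,65,42); rel(-42,-30,65,50)"
```

```text
world [ 0.518 -0.083  0.099] t [  3.7 -14.   22.9] w [-0.04  -0.026 -0.004]
world [ 0.548 -0.084  0.065] t [  2.5 -12.6  68.2] w [-0.04  -0.026 -0.004]
world [ 0.548 -0.084  0.065] t [  2.5 -12.6  68.2] w [-0.18  -0.026 -0.006]
```

Request:
{"api": "jog_arm", "payload": {"increments": [{"tx": 4,"ty": -14,"tz": 18,"wx": -0.04,"wy": -0.026,"wz": 0,"gripper": 0.65},{"tx": 4,"ty": -14,"tz": 20,"wx": -0.04,"wy": -0.026,"wz": 0,"gripper": 0.65},{"tx": 4,"ty": -14,"tz": 23,"wx": -0.04,"wy": -0.026,"wz": 0,"gripper": 0.65},{"tx": 4,"ty": -14,"tz": 23,"wx": -0.04,"wy": -0.026,"wz": 0,"gripper": 0.65},{"tx": 4,"ty": -14,"tz": 23,"wx": -0.04,"wy": -0.026,"wz": 0,"gripper": 0.65}]}}

```text
time: 2.88
position: [0.5314, -0.0872, 0.1032]
tool_rot: [1.854, 1.737, 0.659]
ft_force: [-0.4, -0.7, 0.9]
grip_width: 0.646
grip_force: 0.0
```

```bash
python3 -c "
from h import *
where(); rel(-72,-30,99,42); rel(-42,-30,65,42); rel(-42,-30,65,50)
im=vision.get_image('wrist'); np.savez('w2.npz',**im); cv2.imwrite('pics/w2.png',cv2.resize(im['color'],(800,600)))"
```

```text
rack [-58.8 -33.9 103.2] z [ 0.66  -0.    -0.751] y [ 0.751 -0.007  0.66 ] F [-0.4 -0.7  0.9] g 0.646 0.0 t 2.8833 q [ 1.2  -0.3  -0.93  2.45 -1.21  0.35  1.19]
world [ 0.518 -0.083  0.099] t [  3.8 -12.8  -5.5] w [-0.013  0.    -0.007]
world [ 0.548 -0.084  0.065] t [  3.8 -12.7  39.8] w [-0.013  0.    -0.007]
world [ 0.548 -0.084  0.065] t [  3.8 -12.7  39.8] w [-0.152  0.001 -0.007]
```

View pics/w2.png

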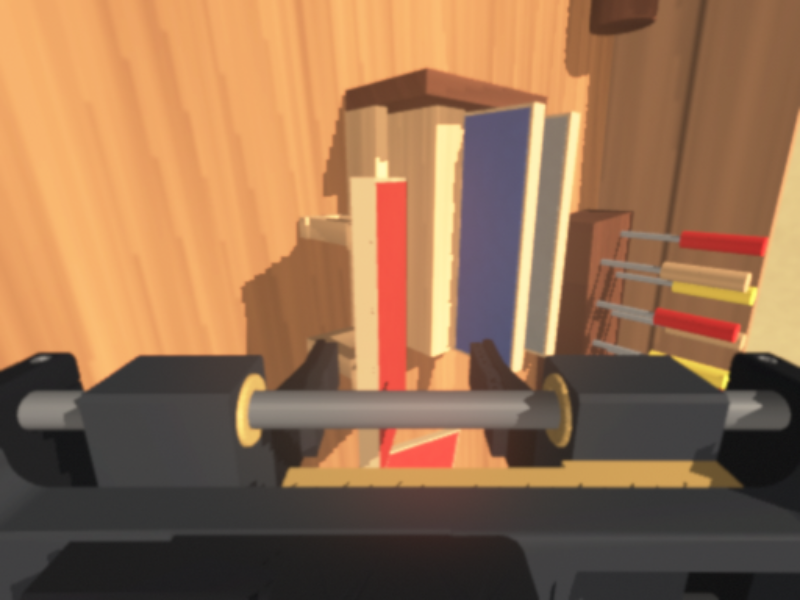

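The board's edge strip, around (365,180) to (365,460), lies between the fingers. I'll centre on it and slide in.

Request:
{"api": "jog_arm", "payload": {"increments": [{"tx": 4,"ty": -13,"tz": 0,"wx": 0,"wy": 0,"wz": -0.007,"gripper": 0.65},{"tx": 4,"ty": -13,"tz": 12,"wx": 0,"wy": 0,"wz": -0.007,"gripper": 0.65},{"tx": 4,"ty": -13,"tz": 26,"wx": -0.01,"wy": 0,"wz": -0.007,"gripper": 0.65},{"tx": 4,"ty": -13,"tz": 40,"wx": -0.06,"wy": 0,"wz": -0.007,"gripper": 0.65},{"tx": 4,"ty": -13,"tz": 40,"wx": -0.15,"wy": 0,"wz": -0.007,"gripper": 0.65}]}}

```text
time: 3.35
position: [0.5544, -0.09, 0.0966]
tool_rot: [1.811, 1.7, 0.7]
ft_force: [-0.5, -0.4, 0.2]
grip_width: 0.652
grip_force: 0.2
```

```bash
python3 -c "
from h import *
where(); rel(-42,-30,65,50)"
```

```text
rack [-35.6 -35.4  96.6] z [ 0.703 -0.002 -0.711] y [ 0.711 -0.004  0.703] F [-0.5 -0.4  0.2] g 0.652 0.2 t 3.35 q [ 1.25 -0.21 -1.01  2.45 -1.53  0.25  1.54]
world [ 0.548 -0.084  0.065] t [  5.3 -26.8  18. ] w [-0.093  0.002 -0.004]
```

```bash
python3 -c "
from h import *
rel(-43,-30,66,40);rel(-43,-30,66,42)"
```

```text
world [ 0.547 -0.084  0.066] t [  5.3 -26.8  16.5] w [ 0.082  0.002 -0.004]
world [ 0.547 -0.084  0.066] t [  5.3 -26.8  16.5] w [ 0.047  0.002 -0.004]
```

Request:
{"api": "jog_arm", "payload": {"increments": [{"tx": 5,"ty": 0,"tz": 0,"wx": 0.08,"wy": 0,"wz": 0,"gripper": 0.9},{"tx": 5,"ty": -6,"tz": 0,"wx": 0.08,"wy": 0,"wz": 0,"gripper": 0.9},{"tx": 5,"ty": -18,"tz": 5,"wx": 0.08,"wy": 0,"wz": 0,"gripper": 0.9},{"tx": 5,"ty": -27,"tz": 10,"wx": 0.08,"wy": 0,"wz": 0,"gripper": 0.9},{"tx": 5,"ty": -27,"tz": 16,"wx": 0.08,"wy": 0,"wz": 0,"gripper": 0.9}]}}

```text
time: 3.77
position: [0.5476, -0.0769, 0.0674]
tool_rot: [1.855, 1.764, 0.65]
ft_force: [-0.4, -0.5, -1.3]
grip_width: 0.878
grip_force: 0.0
```

```bash
python3 -c "
from h import *
where(); rel(-43,-30,66,40);rel(-43,-30,66,50)"
```

```text
rack [-43.2 -22.7  67.4] z [ 0.646  0.009 -0.764] y [0.764 0.005 0.646] F [-0.4 -0.5 -1.3] g 0.878 0.0 t 3.7667 q [ 1.27 -0.12 -1.09  2.43 -1.22  0.19  1.25]
world [ 0.547 -0.084  0.066] t [-7.4 -0.8  1.2] w [ 0.004 -0.009  0.005]
world [ 0.547 -0.084  0.066] t [-7.4 -0.8  1.2] w [-0.171 -0.009  0.004]
```

```bash
python3 -c "
from h import *
rel(-37,-29,75,40)"
```

```text
world [ 0.553 -0.084  0.075] t [-6.4  9.6 -1.8] w [ 0.004 -0.009  0.005]
```

Request:
{"api": "jog_arm", "payload": {"increments": [{"tx": -6,"ty": 10,"tz": -2,"wx": 0,"wy": -0.009,"wz": 0,"gripper": 0.7},{"tx": -6,"ty": 10,"tz": -2,"wx": 0,"wy": -0.009,"wz": 0,"gripper": 0.5},{"tx": -6,"ty": 10,"tz": -2,"wx": 0,"wy": -0.009,"wz": 0,"gripper": 0.3},{"tx": -6,"ty": 10,"tz": -2,"wx": 0,"wy": -0.009,"wz": 0,"gripper": 0.2},{"tx": -6,"ty": 10,"tz": -2,"wx": 0,"wy": -0.009,"wz": 0,"gripper": 0.0}], "grip_force": 20}}

```text
time: 4.18
position: [0.5542, -0.083, 0.0761]
tool_rot: [1.854, 1.758, 0.642]
ft_force: [0.1, 0.4, -0.1]
grip_width: 0.612
grip_force: 0.0
```

Request:
{"api": "jog_arm", "payload": {"increments": [{"tx": 0,"ty": 0,"tz": 0,"wx": 0,"wy": 0,"wz": 0,"gripper": 0.0},{"tx": 0,"ty": 0,"tz": 0,"wx": 0,"wy": 0,"wz": 0,"gripper": 0.0},{"tx": 0,"ty": 0,"tz": 0,"wx": 0,"wy": 0,"wz": 0,"gripper": 0.0},{"tx": 0,"ty": 0,"tz": 0,"wx": 0,"wy": 0,"wz": 0,"gripper": 0.0},{"tx": 0,"ty": 0,"tz": 0,"wx": 0,"wy": 0,"wz": 0,"gripper": 0.0}]}}

```text
time: 4.6
position: [0.5542, -0.083, 0.076]
tool_rot: [1.855, 1.758, 0.641]
ft_force: [0.2, 1.2, -0.1]
grip_width: 0.222
grip_force: 0.2
```

```bash
python3 -c "
from h import *
where()
for c in ('wrist','scene'):
  im=vision.get_image(c); np.savez('g_%s.npz'%c,**im)
w=np.load('g_wrist.npz')['color'];s=np.load('g_scene.npz')['color'][200:296,190:318]
cv2.imwrite('pics/g.png',np.vstack([cv2.resize(w,(400,300)),cv2.resize(s,(400,300),interpolation=cv2.INTER_CUBIC)]))"
```

```text
rack [-36.3 -28.4  76. ] z [ 0.646  0.    -0.763] y [0.763 0.004 0.646] F [ 0.2  1.2 -0.1] g 0.222 0.2 t 4.6 q [ 1.32 -0.14 -1.12  2.41 -1.15  0.21  1.17]
```

View pics/g.png

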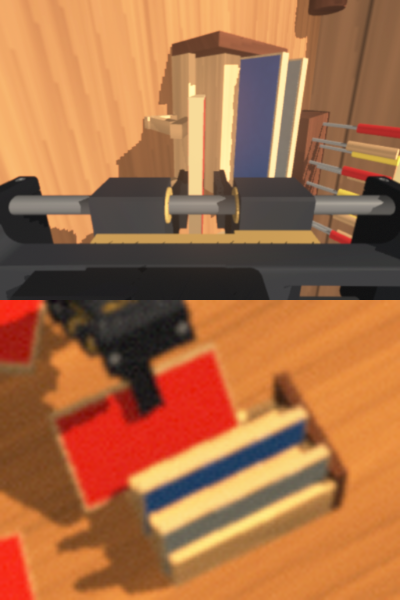

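The composite shows the fingers straddling the upper edge at the middle of the board, in the lower half at (145,385). They are still closing.

Request:
{"api": "jog_arm", "payload": {"increments": [{"tx": 0,"ty": 0,"tz": 0,"wx": 0,"wy": 0,"wz": 0,"gripper": 0.0},{"tx": 0,"ty": 0,"tz": 0,"wx": 0,"wy": 0,"wz": 0,"gripper": 0.0},{"tx": 0,"ty": 0,"tz": 0,"wx": 0,"wy": 0,"wz": 0,"gripper": 0.0},{"tx": 0,"ty": 0,"tz": 0,"wx": 0,"wy": 0,"wz": 0,"gripper": 0.0},{"tx": 0,"ty": 0,"tz": 0,"wx": 0,"wy": 0,"wz": 0,"gripper": 0.0}]}}

```text
time: 5.12
position: [0.5536, -0.0829, 0.0755]
tool_rot: [1.856, 1.758, 0.641]
ft_force: [-3.3, 0.2, -1.9]
grip_width: 0.117
grip_force: 19.8
```

```bash
cat > piv.py <<'E'
from h import *
# rotate board about pivot (px,pz) with TCP D above lower edge
import sys
def plan(px,py,pz,tilt,D):
    t=np.radians(tilt); rel(px-D*np.sin(t),py,pz+D*np.cos(t),tilt)
E
python3 -c "
from piv import *
where()
plan(0,-29,32,20,58);plan(0,-29,34,0,58)"
```

```text
rack [-36.8 -28.3  75.5] z [ 0.646  0.    -0.764] y [0.764 0.004 0.646] F [-3.3  0.2 -1.9] g 0.117 19.8 t 5.1167 q [ 1.32 -0.14 -1.12  2.41 -1.15  0.21  1.17]
world [ 0.571 -0.085  0.087] t [-0.8 20.   2.5] w [0.353 0.    0.004]
world [ 0.59  -0.086  0.092] t [-0.8 38.7 11.1] w [0.702 0.001 0.004]
```

```bash
python3 -c "
from piv import *
for t in (34,28,22,16,10): plan(0,-28.5,33,t,58)"
```

```text
world [ 0.558 -0.083  0.081] t [-0.2  6.9 -1.5] w [ 0.108 -0.     0.004]
world [ 0.563 -0.084  0.084] t [-0.2 12.9 -0.5] w [0.213 0.    0.004]
world [ 0.569 -0.084  0.087] t [-0.3 18.8  1.1] w [0.318 0.    0.004]
world [ 0.574 -0.084  0.089] t [-0.3 24.4  3.3] w [0.423 0.    0.004]
world [ 0.58  -0.085  0.09 ] t [-0.3 29.8  6.1] w [0.527 0.001 0.004]
```

Request:
{"api": "jog_arm", "payload": {"increments": [{"tx": 0,"ty": 7,"tz": -1.5,"wx": 0.108,"wy": 0,"wz": 0.004,"gripper": 0.0},{"tx": 0,"ty": 13,"tz": -0.5,"wx": 0.213,"wy": 0,"wz": 0.004,"gripper": 0.0},{"tx": 0,"ty": 19,"tz": 1,"wx": 0.318,"wy": 0,"wz": 0.004,"gripper": 0.0},{"tx": 0,"ty": 24.5,"tz": 3.5,"wx": 0.423,"wy": 0,"wz": 0.004,"gripper": 0.0},{"tx": 0,"ty": 30,"tz": 6,"wx": 0.527,"wy": 0,"wz": 0.004,"gripper": 0.0}]}}

```text
time: 5.53
position: [0.567, -0.0644, 0.0822]
tool_rot: [1.978, 1.935, 0.559]
ft_force: [-6.4, -8.0, 4.1]
grip_width: 0.122
grip_force: 20.1
```

```bash
python3 -c "
from piv import *
where()
for t in (5,0): plan(0,-28.5,34,t,58)"
```

```text
rack [-24.5  -9.   82.2] z [ 0.482  0.074 -0.873] y [0.875 0.017 0.484] F [-6.4 -8.   4.1] g 0.122 20.1 t 5.5333 q [ 1.46  0.03 -1.31  2.22 -0.22  0.43  0.32]
world [ 0.585 -0.085  0.092] t [-19.9  21.3  -0.5] w [ 0.417 -0.069  0.032]
world [ 0.59  -0.085  0.092] t [-20.2  25.9   1.8] w [ 0.505 -0.068  0.036]
```

```bash
python3 -c "
from piv import *
where()
for t in (26,23,20,17,14): plan(0,-12,35,t,58)"
```

```text
rack [-24.5  -9.   82.2] z [ 0.482  0.074 -0.873] y [0.875 0.017 0.484] F [-6.4 -8.   4.1] g 0.122 20.1 t 5.5333 q [ 1.46  0.03 -1.31  2.22 -0.22  0.43  0.32]
world [ 0.566 -0.067  0.087] t [-2.7  1.6 -5. ] w [ 0.051 -0.073  0.019]
world [ 0.569 -0.067  0.088] t [-2.7  4.6 -4.8] w [ 0.103 -0.073  0.021]
world [ 0.572 -0.068  0.09 ] t [-2.8  7.6 -4.4] w [ 0.156 -0.072  0.023]
world [ 0.574 -0.068  0.09 ] t [-2.9 10.6 -3.8] w [ 0.208 -0.072  0.025]
world [ 0.577 -0.068  0.091] t [-3.  13.5 -3.1] w [ 0.26  -0.071  0.027]
```

Request:
{"api": "jog_arm", "payload": {"increments": [{"tx": -3,"ty": 1.5,"tz": -5,"wx": 0.05,"wy": -0.03,"wz": 0.02,"gripper": 0.0},{"tx": -3,"ty": 4.5,"tz": -5,"wx": 0.1,"wy": -0.07,"wz": 0.02,"gripper": 0.0},{"tx": -3,"ty": 7.5,"tz": -4.5,"wx": 0.156,"wy": -0.072,"wz": 0.023,"gripper": 0.0},{"tx": -3,"ty": 10.5,"tz": -4,"wx": 0.208,"wy": -0.072,"wz": 0.025,"gripper": 0.0},{"tx": -3,"ty": 13.5,"tz": -3,"wx": 0.26,"wy": -0.071,"wz": 0.027,"gripper": 0.0}]}}

```text
time: 5.95
position: [0.5782, -0.0612, 0.0908]
tool_rot: [2.146, 2.037, 0.257]
ft_force: [0.2, -0.2, -0.7]
grip_width: 0.116
grip_force: 20.0
```

```bash
python3 -c "
from piv import *
where()
for t in (14,11,8,5,3,0): plan(0,-12,36,t,58)"
```

```text
rack [-13.5  -5.2  90.8] z [ 0.241  0.008 -0.971] y [0.971 0.005 0.241] F [ 0.2 -0.2 -0.7] g 0.116 20.0 t 5.95 q [ 1.08  0.28 -1.12  1.97  0.34  0.83 -0.25]
world [ 0.577 -0.068  0.092] t [-6.8 -0.2 -1.7] w [-0.001 -0.008  0.005]
world [ 0.58  -0.068  0.093] t [-6.8  2.8 -1.6] w [ 0.051 -0.008  0.005]
world [ 0.583 -0.068  0.093] t [-6.8  5.9 -1.3] w [ 0.104 -0.008  0.005]
world [ 0.586 -0.068  0.094] t [-6.8  8.9 -1. ] w [ 0.156 -0.008  0.006]
world [ 0.588 -0.069  0.094] t [-6.9 10.9 -0.6] w [ 0.191 -0.008  0.006]
world [ 0.591 -0.069  0.094] t [-6.9 13.8  0. ] w [ 0.243 -0.008  0.006]
```

Request:
{"api": "jog_arm", "payload": {"increments": [{"tx": -3,"ty": 3,"tz": -1.5,"wx": 0.05,"wy": -0.008,"wz": 0.005,"gripper": 0.0},{"tx": -7,"ty": 6,"tz": -1.5,"wx": 0.104,"wy": -0.008,"wz": 0.005,"gripper": 0.0},{"tx": -7,"ty": 9,"tz": -1,"wx": 0.156,"wy": -0.008,"wz": 0.005,"gripper": 0.0},{"tx": -7,"ty": 11,"tz": -0.5,"wx": 0.191,"wy": -0.008,"wz": 0.006,"gripper": 0.0},{"tx": -7,"ty": 14,"tz": 0,"wx": 0.243,"wy": -0.008,"wz": 0.006,"gripper": 0.0}]}}

```text
time: 6.37
position: [0.5911, -0.069, 0.0936]
tool_rot: [-2.286, -2.155, -0.001]
ft_force: [0.3, 0.0, -0.9]
grip_width: 0.116
grip_force: 20.0
```

```bash
python3 -c "
from piv import *
where()
plan(0,-12,36,0,58)
for c in ('wrist','scene'):
  im=vision.get_image(c); np.savez('g_%s.npz'%c,**im)
w=np.load('g_wrist.npz')['color'];s=np.load('g_scene.npz')['color'][200:296,190:318]
cv2.imwrite('pics/v.png',np.hstack([cv2.resize(w,(400,300)),cv2.resize(s,(400,300),interpolation=cv2.INTER_CUBIC)]))"
```

```text
rack [ -0.1 -12.2  93.6] z [ 0.     0.001 -1.   ] y [ 1.    -0.001  0.   ] F [ 0.3  0.  -0.9] g 0.116 20.0 t 6.3667 q [ 0.87  0.49 -1.    1.72  0.44  1.18 -0.31]
world [ 0.591 -0.069  0.094] t [ 0.2  0.1 -0.4] w [ 0.    -0.001 -0.001]
```

View pics/v.png

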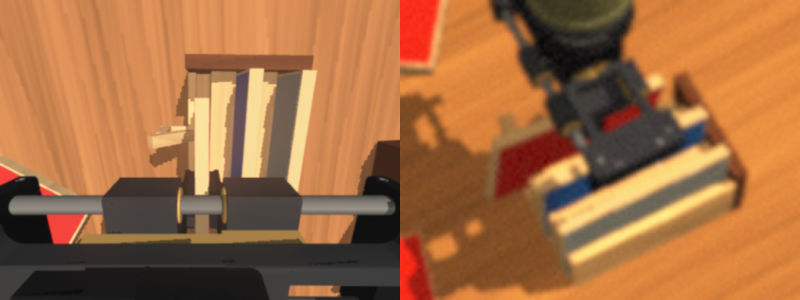

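```bash
python3 -c "
from piv import *
w=dict(np.load('g_wrist.npz'));s=dict(np.load('g_scene.npz'))
for yo in (-12-1.5,):
  for q in ((-5,yo+75,126),(5,yo+75,126),(-5,yo-75,126),(-5,yo-75,36),(33,80,98),(7.5,80,55),(-7.5,80,30),(-15.5,80,30),(7.5,-68,55),(5,yo-75,36)):
    P=R.from_euler('z',RK['w']).apply(np.array(q)/1000)+[RK['x'],RK['y'],0]
    a=proj(w,P)*400/512; b=(proj(s,P)-[190,200])*400/128
    print(q,np.round(a),np.round(b+[400,0]))
"
```

```text
(-5, 61.5, 126) [194.  94.] [660.  59.]
(5, 61.5, 126) [211.  94.] [666.  69.]
(-5, -88.5, 126) [196. 285.] [492. 137.]
(-5, -88.5, 36) [198. 218.] [500. 185.]
(33, 80, 98) [249.  66.] [701. 103.]
(7.5, 80, 55) [210.  71.] [684. 103.]
(-7.5, 80, 30) [195.  73.] [674. 103.]
(-15.5, 80, 30) [187.  73.] [670.  96.]
(7.5, -68, 55) [209. 212.] [527. 177.]
(5, -88.5, 36) [206. 218.] [505. 195.]
```

The board is upright, with its top-edge end at (195–208, 97) against a prediction of (194–211, 94). It's aligned with the slot, so I'll lower it.

Request:
{"api": "jog_arm", "payload": {"increments": [{"tx": 0,"ty": 0,"tz": 4,"wx": 0,"wy": 0,"wz": 0,"gripper": 0.0},{"tx": 0,"ty": 0,"tz": 9,"wx": 0,"wy": 0,"wz": 0,"gripper": 0.0},{"tx": 0,"ty": 0,"tz": 14,"wx": 0,"wy": 0,"wz": 0,"gripper": 0.0},{"tx": 0,"ty": 0,"tz": 19,"wx": 0,"wy": 0,"wz": 0,"gripper": 0.0},{"tx": 0,"ty": 0,"tz": 22,"wx": 0,"wy": 0,"wz": 0,"gripper": 0.0}]}}

```text
time: 6.88
position: [0.5913, -0.0731, 0.0729]
tool_rot: [2.282, 2.148, -0.002]
ft_force: [-0.8, -6.8, 8.9]
grip_width: 0.111
grip_force: 20.0
```

Request:
{"api": "jog_arm", "payload": {"increments": [{"tx": 0,"ty": 0,"tz": 1,"wx": 0,"wy": 0,"wz": 0,"gripper": 0.0},{"tx": 0,"ty": 0,"tz": 2,"wx": 0,"wy": 0,"wz": 0,"gripper": 0.0},{"tx": 0,"ty": 0,"tz": 3,"wx": 0,"wy": 0,"wz": 0,"gripper": 0.0},{"tx": 0,"ty": 0,"tz": 4,"wx": 0,"wy": 0,"wz": 0,"gripper": 0.0},{"tx": 0,"ty": 0,"tz": 4,"wx": 0,"wy": 0,"wz": 0,"gripper": 0.0}]}}

```text
time: 7.3
position: [0.5921, -0.0732, 0.0718]
tool_rot: [2.281, 2.146, -0.002]
ft_force: [-5.3, -6.7, 23.3]
grip_width: 0.115
grip_force: 20.0
```

Request:
{"api": "jog_arm", "payload": {"increments": [{"tx": 0,"ty": 0,"tz": -2,"wx": 0,"wy": 0,"wz": 0,"gripper": 0.0},{"tx": 0,"ty": 0,"tz": -3,"wx": 0,"wy": 0,"wz": 0,"gripper": 0.0},{"tx": 0,"ty": 0,"tz": -3,"wx": 0,"wy": 0,"wz": 0,"gripper": 0.2},{"tx": 0,"ty": 0,"tz": -3,"wx": 0,"wy": 0,"wz": 0,"gripper": 0.2},{"tx": 0,"ty": 0,"tz": -3,"wx": 0,"wy": 0,"wz": 0,"gripper": 0.2}]}}

```text
time: 7.72
position: [0.5896, -0.0681, 0.0699]
tool_rot: [2.284, 2.157, 0.001]
ft_force: [-0.7, 0.1, 0.3]
grip_width: 0.189
grip_force: 0.0
```

```bash
python3 -c "
from piv import *
where()
for c in ('wrist','scene'):
  im=vision.get_image(c); np.savez('g_%s.npz'%c,**im)
w=np.load('g_wrist.npz')['color'][60:290,200:440];s=np.load('g_scene.npz')['color'][200:296,190:318]
cv2.imwrite('pics/v2.png',np.hstack([cv2.resize(w,(400,383),interpolation=cv2.INTER_CUBIC),cv2.resize(s,(400,383),interpolation=cv2.INTER_CUBIC)]))
w=dict(np.load('g_wrist.npz'));s=dict(np.load('g_scene.npz'))
for z in (98,105):
  for q in ((-5,61.5,z),(5,61.5,z),(-5,-88.5,z),(5,-88.5,z)):
    P=R.from_euler('z',RK['w']).apply(np.array(q)/1000)+[RK['x'],RK['y'],0]
    print(q,np.round((proj(w,P)-[200,60])*400/240),np.round((proj(s,P)-[190,200])*[400/128,383/96]+[400,0]))"
```

```text
rack [ -1.7 -11.5  69.9] z [ 0.001  0.001 -1.   ] y [1.    0.001 0.001] F [-0.7  0.1  0.3] g 0.189 0.0 t 7.7167 q [ 0.85  0.51 -0.98  1.74  0.47  1.14 -0.33]
(-5, 61.5, 98) [ 88. 102.] [659.  97.]
(5, 61.5, 98) [122. 102.] [665. 109.]
(-5, -88.5, 98) [ 90. 499.] [495. 195.]
(5, -88.5, 98) [115. 499.] [500. 208.]
(-5, 61.5, 105) [ 87. 103.] [659.  92.]
(5, 61.5, 105) [123. 103.] [665. 104.]
(-5, -88.5, 105) [ 89. 516.] [494. 190.]
(5, -88.5, 105) [116. 516.] [500. 203.]
```

View pics/v2.png

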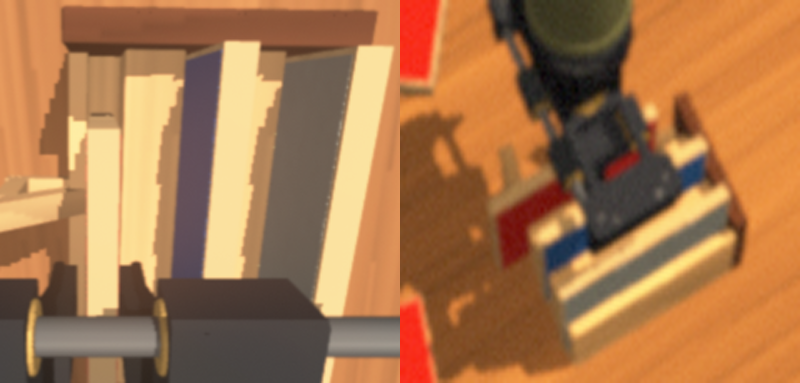

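The view shows the board between the front wall and wall 1, end at (87–120,117) in the left half. That puts its end at rack y of about 56 mm, with its top at about 98 mm, so it is down and has about 24 mm left to slide. I'll regrip lightly and slide.

Request:
{"api": "jog_arm", "payload": {"increments": [{"tx": 0,"ty": 1.5,"tz": 0,"wx": 0,"wy": 0,"wz": 0,"gripper": 0.0},{"tx": 0,"ty": 1.5,"tz": 0,"wx": 0,"wy": 0,"wz": 0,"gripper": 0.0},{"tx": 0,"ty": 1.5,"tz": 0,"wx": 0,"wy": 0,"wz": 0,"gripper": 0.0},{"tx": 0,"ty": 1.5,"tz": 0,"wx": 0,"wy": 0,"wz": 0,"gripper": 0.0},{"tx": 0,"ty": 1.5,"tz": 0,"wx": 0,"wy": 0,"wz": 0,"gripper": 0.0}], "grip_force": 12}}

```text
time: 8.23
position: [0.5916, -0.0687, 0.0702]
tool_rot: [2.284, 2.156, 0.001]
ft_force: [-0.3, 0.4, -1.3]
grip_width: 0.112
grip_force: 12.0
```

Request:
{"api": "jog_arm", "payload": {"increments": [{"tx": 3,"ty": 0,"tz": 0,"wx": 0,"wy": 0,"wz": 0,"gripper": 0.0},{"tx": 7,"ty": 0,"tz": 0,"wx": 0,"wy": 0,"wz": 0,"gripper": 0.0},{"tx": 11,"ty": 0,"tz": 0,"wx": 0,"wy": 0,"wz": 0,"gripper": 0.0},{"tx": 15,"ty": 0,"tz": 0,"wx": 0,"wy": 0,"wz": 0,"gripper": 0.0},{"tx": 18,"ty": 0,"tz": 0,"wx": 0,"wy": 0,"wz": 0,"gripper": 0.0}]}}

```text
time: 8.65
position: [0.5928, -0.0498, 0.0705]
tool_rot: [2.283, 2.157, 0.002]
ft_force: [-0.3, 0.2, -1.1]
grip_width: 0.108
grip_force: 12.0
```

```bash
python3 -c "
from h import *
where()"
```

```text
rack [ 0.4  7.  70.5] z [ 0.001  0.    -1.   ] y [1.    0.001 0.001] F [-0.3  0.2 -1.1] g 0.108 12.0 t 8.65 q [ 0.82  0.52 -0.99  1.74  0.47  1.14 -0.36]
```

Request:
{"api": "jog_arm", "payload": {"increments": [{"tx": 2,"ty": 0,"tz": 0,"wx": 0,"wy": 0,"wz": 0,"gripper": 0.0},{"tx": 4,"ty": 0,"tz": 0,"wx": 0,"wy": 0,"wz": 0,"gripper": 0.0},{"tx": 6,"ty": 0,"tz": 0,"wx": 0,"wy": 0,"wz": 0,"gripper": 0.0},{"tx": 7,"ty": 0,"tz": 0,"wx": 0,"wy": 0,"wz": 0,"gripper": 0.0},{"tx": 8,"ty": 0,"tz": 0,"wx": 0,"wy": 0,"wz": 0,"gripper": 0.0}]}}

```text
time: 9.07
position: [0.5934, -0.0429, 0.0705]
tool_rot: [2.284, 2.155, 0.001]
ft_force: [0.4, -0.1, -1.9]
grip_width: 0.111
grip_force: 12.0
```

Request:
{"api": "jog_arm", "payload": {"increments": [{"tx": 1,"ty": 0,"tz": 0,"wx": 0,"wy": 0,"wz": 0,"gripper": 0.0},{"tx": 2,"ty": 0,"tz": 0,"wx": 0,"wy": 0,"wz": 0,"gripper": 0.0},{"tx": 2,"ty": 0,"tz": 0,"wx": 0,"wy": 0,"wz": 0,"gripper": 0.0},{"tx": 2,"ty": 0,"tz": 0,"wx": 0,"wy": 0,"wz": 0,"gripper": 0.0},{"tx": 2,"ty": 0,"tz": 0,"wx": 0,"wy": 0,"wz": 0,"gripper": 0.0}]}}

```text
time: 9.48
position: [0.5934, -0.0424, 0.0706]
tool_rot: [2.284, 2.153, -0.001]
ft_force: [-0.9, -4.2, 0.5]
grip_width: 0.115
grip_force: 12.0
```

Request:
{"api": "jog_arm", "payload": {"increments": [{"tx": 1,"ty": 0,"tz": 0,"wx": 0,"wy": 0,"wz": 0,"gripper": 0.0},{"tx": 2,"ty": 0,"tz": 0,"wx": 0,"wy": 0,"wz": 0,"gripper": 0.0},{"tx": 2,"ty": 0,"tz": 1,"wx": 0,"wy": 0,"wz": 0,"gripper": 0.0},{"tx": 2,"ty": 0,"tz": 2,"wx": 0,"wy": 0,"wz": 0,"gripper": 0.0},{"tx": 2,"ty": 0,"tz": 2,"wx": 0,"wy": 0,"wz": 0,"gripper": 0.0}]}}

```text
time: 9.9
position: [0.594, -0.0424, 0.0701]
tool_rot: [2.284, 2.15, -0.004]
ft_force: [-4.0, -8.8, 10.9]
grip_width: 0.116
grip_force: 12.0
```

```bash
python3 -c "
from h import *
where()"
```

```text
rack [ 1.1 14.5 70.1] z [ 0.002 -0.005 -1.   ] y [ 1.    -0.002  0.002] F [-4.  -8.8 10.9] g 0.116 12.0 t 9.9 q [ 0.8   0.52 -0.98  1.74  0.48  1.14 -0.38]
```

Pressed against the stop and the floor. Release and rise.

Request:
{"api": "jog_arm", "payload": {"increments": [{"tx": 0,"ty": -1,"tz": 0,"wx": 0,"wy": 0,"wz": 0,"gripper": 0.25},{"tx": 0,"ty": -1,"tz": 0,"wx": 0,"wy": 0,"wz": 0,"gripper": 0.25},{"tx": 0,"ty": -1,"tz": 0,"wx": 0,"wy": 0,"wz": 0,"gripper": 0.25},{"tx": 0,"ty": -1,"tz": -3,"wx": 0,"wy": 0,"wz": 0,"gripper": 0.25},{"tx": 0,"ty": -1,"tz": -8,"wx": 0,"wy": 0,"wz": 0,"gripper": 0.25}]}}

```text
time: 10.32
position: [0.5921, -0.0379, 0.0762]
tool_rot: [-2.283, -2.157, -0.002]
ft_force: [0.2, -0.2, 0.4]
grip_width: 0.246
grip_force: 0.0
```

Request:
{"api": "jog_arm", "payload": {"increments": [{"tx": 0,"ty": 0,"tz": -15,"wx": 0,"wy": 0,"wz": 0,"gripper": 0.25},{"tx": 0,"ty": 0,"tz": -30,"wx": 0,"wy": 0,"wz": 0,"gripper": 0.25},{"tx": 0,"ty": 0,"tz": -60,"wx": 0,"wy": 0,"wz": 0,"gripper": 0.25},{"tx": 0,"ty": -30,"tz": -90,"wx": 0,"wy": 0,"wz": 0,"gripper": 0.25},{"tx": 0,"ty": -60,"tz": -120,"wx": 0,"wy": 0,"wz": 0,"gripper": 0.25}]}}

```text
time: 10.73
position: [0.5341, -0.0342, 0.1976]
tool_rot: [-2.283, -2.158, -0.006]
ft_force: [0.2, -1.3, 2.1]
grip_width: 0.252
grip_force: 0.0
```

Request:
{"api": "jog_arm", "payload": {"increments": [{"tx": 0,"ty": -40,"tz": 0,"wx": 0,"wy": 0,"wz": 0,"gripper": 0.25},{"tx": 0,"ty": -80,"tz": 0,"wx": 0,"wy": 0,"wz": 0,"gripper": 0.25},{"tx": 0,"ty": -80,"tz": 0,"wx": 0,"wy": 0,"wz": 0,"gripper": 0.25},{"tx": 0,"ty": -80,"tz": 0,"wx": 0,"wy": 0,"wz": 0,"gripper": 0.25},{"tx": 0,"ty": -80,"tz": 0,"wx": 0,"wy": 0,"wz": 0,"gripper": 0.25}]}}

```text
time: 11.15
position: [0.4543, -0.0313, 0.1965]
tool_rot: [2.281, 2.151, -0.001]
ft_force: [-0.1, -0.8, 0.7]
grip_width: 0.252
grip_force: 0.0
```

```bash
python3 -c "
from h import *
where()
for c in ('wrist','scene','top'):
  im=vision.get_image(c); np.savez('g_%s.npz'%c,**im)
w,s,t=[np.load('g_%s.npz'%c)['color'] for c in('wrist','scene','top')]
s=s[205:300,195:310]
cv2.imwrite('pics/end.png',np.hstack([cv2.resize(w[:300],(400,300*400//512)).copy() if 0 else cv2.resize(w,(400,480)),cv2.resize(s,(400,480),interpolation=cv2.INTER_CUBIC)]))
w=dict(np.load('g_wrist.npz'));s=dict(np.load('g_scene.npz'))
for q in ((0,80,98),(0,-70,98),(0,-70,8),(-7.5,-68,30),(7.5,-68,55),(33,-70,98)):
    P=R.from_euler('z',RK['w']).apply(np.array(q)/1000)+[RK['x'],RK['y'],0]
    print(q,np.round(proj(w,P)*[400/512,1.25]),np.round((proj(s,P)-[195,205])*[400/115,480/95]+[400,0]))"
```

```text
rack [-138.9   17.5  196.5] z [ 0.004 -0.005 -1.   ] y [ 1.    -0.001  0.004] F [-0.1 -0.8  0.7] g 0.252 0.0 t 11.15 q [ 1.27 -0.12 -1.16  1.92 -0.11  1.27  0.08]
(0, 80, 98) [315. 159.] [696.  90.]
(0, -70, 98) [299. 330.] [514. 214.]
(0, -70, 8) [276. 287.] [521. 289.]
(-7.5, -68, 30) [277. 294.] [517. 259.]
(7.5, -68, 55) [291. 305.] [524. 262.]
(33, -70, 98) [322. 330.] [535. 268.]
```

View pics/end.png

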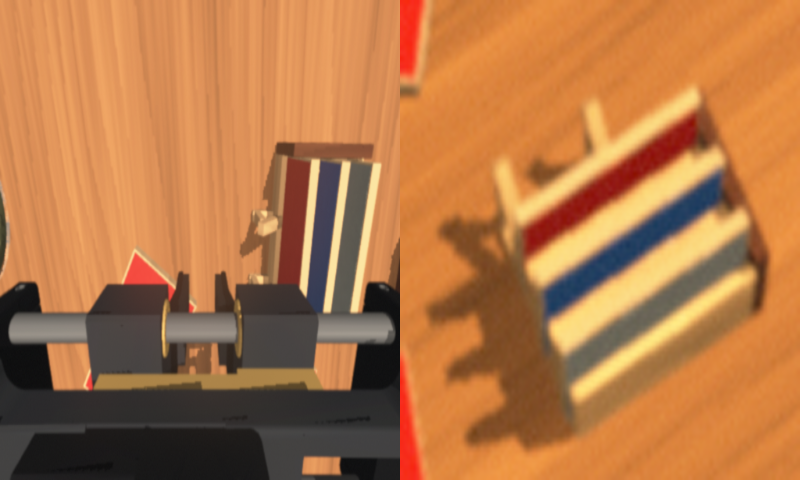

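The red board stands in the front slot, top running from (515,220) to (700,90) against a home prediction of (514,214) to (696,90). That is level and flush with the stop like the blue and grey boards. Handing in.

```bash
python3 -c "
from h import *
print(ctrl.close_job())"
```

```text
the job is handed in; nothing more can be done
None
```

The red board is standing fully down in the rack's front slot with its end against the dark stop, nothing else on the bench was seen to move, and the job was handed in at about 11 s with the arm clear.

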